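# Bar the poison drawers with the locking rod

## Task

Shut up the little rosewood chest for the night: push its three drawers fully home, then draw the brass locking rod out of its wooden stand and thread it down through the upper bracket bushing, past the drawer fronts and on through the lower bushing. Finish still holding the rod by its top, with the drilled foot (the last 10 mm) out below the lower bushing but clear of the cart top, and keep holding it there so that I can hang the padlock in it. Leave everything else standing where it is.

Things in the scene. Friction and masses are not known exactly. Their poses are not given: they have to be found in the camera images.
- chest: small rosewood chest, fixed: 160 mm deep (x), 200 wide (y), 170 tall; origin under its centre. Three drawers one above another open to its -x: case front at x = -80 mm, closed drawer fronts (190 wide, 28 tall) at -86, each with brass knobs at y = -62 and +62. Two brass bushings stand off its front at y = 0, above and below the drawers, in one vertical line at x = -97
- drawer_top (a joint): how far the top drawer is out, in m: 0 is fully home against its stop, at most 0.09. About 1.5 N of friction; it stays where it is left. More than 5 mm out, its front blocks the line between the bushings
- drawer_mid (a joint): how far the middle drawer is out, in m: 0 is fully home against its stop, at most 0.09. About 1.5 N of friction; it stays where it is left. More than 5 mm out, its front blocks the line between the bushings
- drawer_low (a joint): how far the bottom drawer is out, in m: 0 is fully home against its stop, at most 0.09. About 1.5 N of friction; it stays where it is left. More than 5 mm out, its front blocks the line between the bushings
- knob_top_right (a point): middle of the front end of the top drawer's brass knob (13 mm thick, standing 24 mm off the drawer front) at the chest's y = -62 mm, 132 mm above the cart top; it moves with the drawer and lies 110 mm in front of the chest's centre when the drawer is home
- knob_mid_right (a point): middle of the front end of the middle drawer's brass knob (13 mm thick, standing 24 mm off the drawer front) at the chest's y = -62 mm, 102 mm above the cart top; it moves with the drawer and lies 110 mm in front of the chest's centre when the drawer is home
- knob_low_right (a point): middle of the front end of the bottom drawer's brass knob (13 mm thick, standing 24 mm off the drawer front) at the chest's y = -62 mm, 72 mm above the cart top; it moves with the drawer and lies 110 mm in front of the chest's centre when the drawer is home
- upper_mouth (a point): centre of the flared top mouth of the upper bushing, on its vertical axis, 164 mm above the cart top. Both bushings are 16 mm tall; the bore is 14 mm across, flaring over the upper 8 mm to 22 mm at the mouth (28 mm outside). The chest's top is 6 mm higher and begins 17 mm behind the axis
- lower_mouth (a point): centre of the flared top mouth of the lower bushing, the same kind, straight below the upper one, 56 mm above the cart top
- lower_underside (a point): centre of the underside of the lower bushing, on the same axis, 40 mm above the cart top
- rod: the plain round brass locking rod, 10 mm thick and 185 mm long, about 0.12 kg, no head or shoulder, its foot slightly pointed and drilled crosswise 7 mm from the end. Origin: centre of its foot end; its z runs along the rod to its top. It starts upright in the rod stand, foot 8 mm and top 193 mm above the cart top
- rod_top (a point): centre of the rod's top end
- rod_stand: the square rosewood stand that holds the rod upright, 75 x 75 mm, 46 mm tall, on a 95 mm base, fixed; its central hole is 12 mm wide and 38 mm deep. Origin: under its centre
- balance: the brass swing arm balance on a round wooden base (160 mm across), 390 mm tall, fixed; its arm reaches 210 mm along its own x and carries a beam with two brass pans, one of them over the copper weighing dish. Origin: under its column. A bystander
- jar_a: a red clay lidded jar, 100 mm across, 137 mm tall; origin under its centre. A bystander
- jar_b: the other red clay lidded jar, the same size; origin under its centre. A bystander
- pill_board: the white glazed ceramic pill roller board, 140 x 260 x 16 mm, with brass side rails and a rosewood roller bar lying across it (45 mm tall in all); origin under its centre. A bystander
- scoop: the carved ox-bone scoop lying flat, 140 mm long; origin under its middle. A bystander
- mortar: the marble mortar with its pestle leaning in it, 104 mm across, 133 mm tall; origin under its centre. A bystander
- abacus: the wooden abacus lying flat, 300 x 126 x 24 mm; origin under its centre. A bystander

How it is judged:
By the outcome, as a careful person would: the job done as asked, in the order asked, and still so for the second after the job is handed in, while the arm keeps its last pose, push and grip.
It also fails if it takes over 58 s, if anything falls off the work surface, if the arm or the gripper's body presses on something with over 40 N, if the wrist force passes 120 N, or if a joint passes its speed limit or range.

## Robot

A 7-joint arm with a two-finger parallel gripper is mounted at the origin on the work surface. World frame = base frame: x ahead of the robot, y to its left, z up, the work surface at z = 0. Lengths are in mm, angles in rad, forces in N, time in s.
With the tool pointing down it reaches from about 400 to 750 mm from the base axis. Payload 19.5 kg.
Tool frame: the origin (TCP) lies at the very end of the fingers, on their centre line; the grasp point (between the pads) lies r.pinch_z behind it (r.pinch_z is the distance from the TCP to the grasp point, in mm); z points along the fingers, y is the line along which they close (so a half turn about z gives the same grasp; the last joint's range is limited). The gripper opens to 85 mm and grips with 20 to 120 N. Pads are 22 mm wide; open, the fingers measure 114 mm over their backs; the gripper's body (76 mm by 85 mm) begins 54 mm behind the grasp point. The pads swing forward as they close: fully open they stand 13 mm farther back than shut.
Start: joints at [-1.364, 0.707, -0.028, 1.485, 0.022, 0.951, -0.075], TCP at [141.577, 557.271, 231.268] pointing down, gripper open.
Joint ranges: [-2.71, 2.71], [-0.32, 2.16], [-1.57, 1.52], [0, 2.45], [-1.46, 4.6], [0, 2.02], [-2.83, 2.83]. Speed limits (rad/s): [1.89, 1.89, 2.57, 2.57, 3.01, 3.01, 3.01].

## Interface

Orientations are given as a unit quaternion [x, y, z, w].
In Python, from plant import r, vision, readout gives the robot as it stands (r), with the cameras (vision) and the readings (readout).
- The arm moves only by the shell command python3 drive.py [FORCE], which reads ROWS from standard input. ROWS is a JSON object whose key "deltas" holds a list of rows, 1 to 10 of them, each of 7 numbers: a rotation vector rx, ry, rz in parts of the range, where 1.0 means pi rad, then dx, dy, dz in fractions of the full range, 1 being 600 mm, then the opening from 0.0 (shut) to 1.0 (fully open); each row shifts and turns the commanded pose from where the row before left it, along the tool's axes as they then stand; what a row does not reach is not made up. A row lasts 1/10 s, in which the tool goes at most 50 mm and 0.15 rad, less where a joint would pass 70% of its speed; a pose out of reach is approached as far as the arm can. The fingers move at their own pace and stop on an object; FORCE is the grip in N (left out, the last holds). Time passes only in rows, so rows that do not move let the fingers close. It prints the time, the measured TCP pose, the force, the opening and the grip force at its end. Shift and turn numbers lie between -1 and 1, and a call with a number outside is refused. Input that does not fit is refused with a message, and nothing moves.
- readout.observe(): the state, without advancing time (a new reading comes with each control period).
- vision.camera(name): name is "side" or "top"; returns a dict with "pixels" (400x640x3 uint8, red, green, blue), "K" (3x3 intrinsics, pixels), "position" and "orientation" of the camera in the world. Camera axes: x right, y down, z forward; pixel columns grow to the right and rows downward; lengths in mm; the calibration is good to about 2 mm. A picture is of the moment at which its call begins. There is no depth.
- r.finish_job(): hands the job in; it is judged then, once.
The state is a dict: "t": time; "qpos": joint angles; "qd": joint speeds; "tau": joint torques, N m; "tcp_pos": TCP position; "eef_rot": TCP orientation; "ft_force": force on the tool from outside, world axes, zero at the start; "wrist_torque": the same for the moment, N m; "grip_width": opening from 0.0 (shut) to 1.0 (fully open); "finger_force": force on a finger pad.
Only numpy, scipy, OpenCV 4.12 (cv2) and the standard library are available. Lean on these libraries where they do the work, as an engineer would, in place of code of your own. Each camera call takes 0.05 s, during which the arm holds its last target. There are 200 camera calls.

## Working session

There is one attempt and no reset: what is moved stays moved. The work goes in short steps, Python scripts to look and compute and a shell command to move; the robot and the scene stay as the last step left them, time stands still between calls to the robot, and variables do not carry over. Pictures are saved under pics/ and viewed, at most 10 in all, crops included, and the job is handed in when it is done.

```bash
ls; mkdir -p pics; python3 - <<'E'
from plant import r, vision, readout
import cv2
o=readout.observe();print({k:o[k] for k in("t","tcp_pos","eef_rot","grip_width","ft_force")},r.pinch_z)
for n in("side","top"):
    c=vision.camera(n);print(n,c["K"],c["position"],c["orientation"]);cv2.imwrite(f"pics/{n}0.png",c["pixels"][:,:,::-1])
E
```

```text
drive.py
pics
plant.py
{'t': 0.0, 'tcp_pos': array([141.53147894, 557.03511061, 230.81952076]), 'eef_rot': array([ 1.24050278e-01,  9.92275776e-01, -5.58696871e-04, -3.56065842e-05]), 'grip_width': 1.0001865830317027, 'ft_force': array([ 0.75028605, -0.31044588,  0.03403019])} 18.700000000000003
side [[363.53277905   0.         313.94104651]
 [  0.         363.53277905 200.854575  ]
 [  0.           0.           1.        ]] [194.5077942  518.51004329 943.71851831] [-0.28624752  0.90185871 -0.30900382  0.09607221]
top [[409.96548103   0.         319.33651614]
 [  0.         409.96548103 193.11732458]
 [  0.           0.           1.        ]] [ 416.46051458  -32.6226884  1521.63504998] [-0.70421994  0.70885148 -0.02933486  0.02726389]
```

View pics/side0.png

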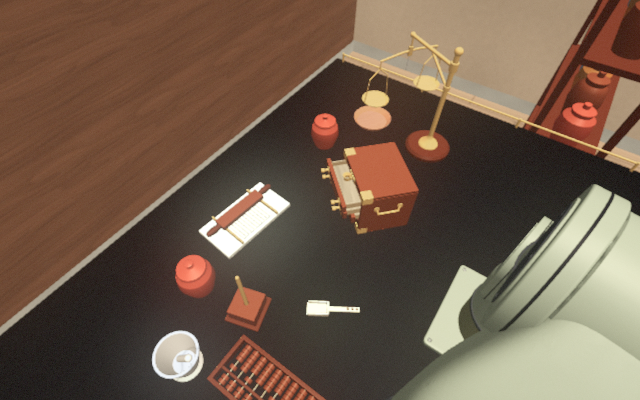

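View pics/top0.png

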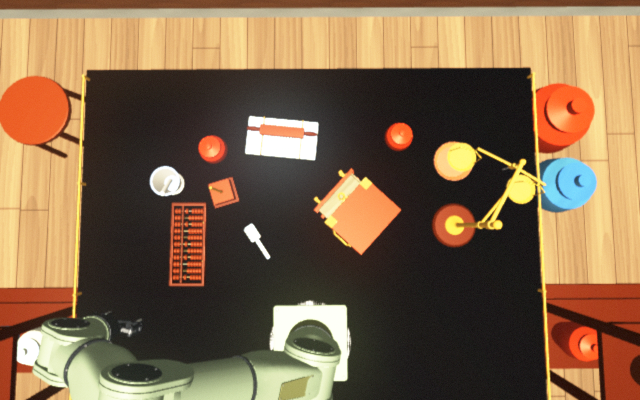

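The side view shows the chest near (370,190), knobs at (325,170)-(335,205), and the rod with its stand near (245,300). In the top view the chest is near (360,212), with its front facing up-left and a drawer out, and the stand is near (223,192). I'll enlarge both.

```bash
python3 - <<'E'
import cv2,numpy as np
s=cv2.imread("pics/side0.png");t=cv2.imread("pics/top0.png")
f=lambda i,x,y,w,h,k:cv2.resize(i[y:y+h,x:x+w],None,fx=k,fy=k,interpolation=cv2.INTER_CUBIC)
a=f(s,310,130,110,110,5) ; print(a.shape)
cv2.imwrite("pics/c1.png",a)
b=f(t,305,160,100,100,4); c=f(t,195,165,60,50,6); d=f(s,210,260,80,80,5)
o=np.zeros((600,800,3),np.uint8); o[:400,:400]=b; o[:300,420:780]=c; o[300:600,420:720]=d[:300,:300]
cv2.imwrite("pics/c2.png",o)
E
```

```text
(550, 550, 3)
```

View pics/c1.png

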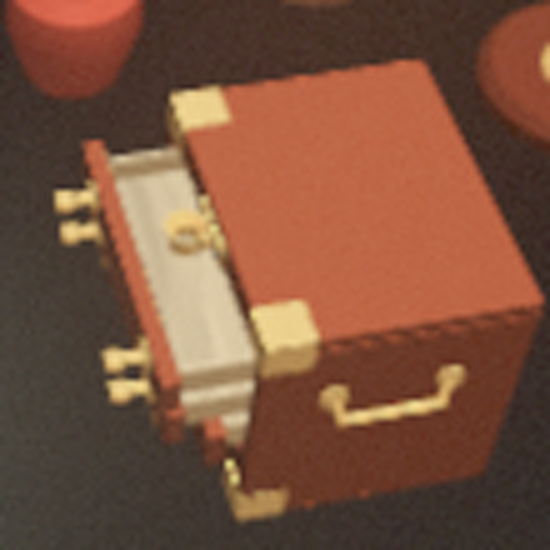

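View pics/c2.png

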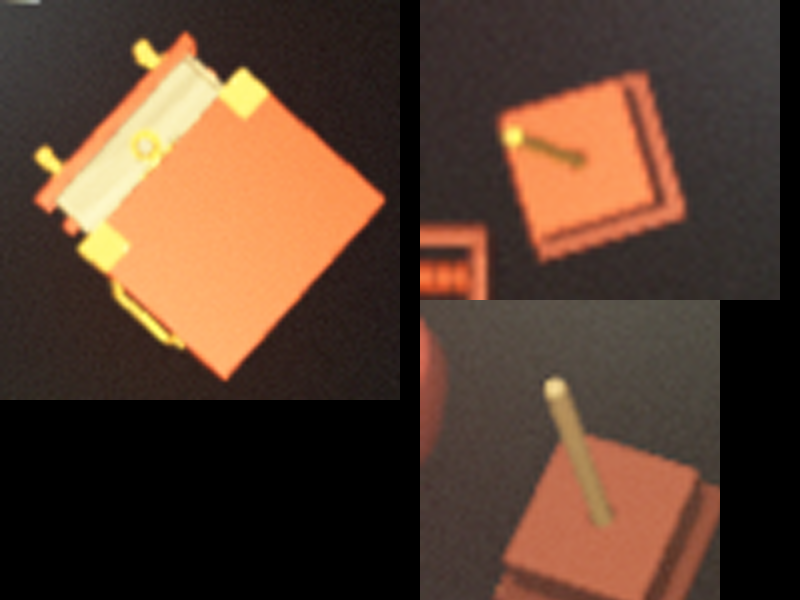

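The crops show the bushing mouth at c1 (185,230) and c2 (146,146). The chest's back corners are at c1 (421,60) and (543,300), and c2 (384,200) and (226,378). The top-drawer knob ends are at c1 (105,357) and (58,200), and c2 (40,155) and (138,44). The middle-drawer knob ends are at c1 (110,392) and (64,233). The rod top is at c2 (512,134) and (555,386).

```bash
cat > h.py <<'E'
import numpy as np
from scipy.spatial.transform import Rotation as R
from scipy.optimize import least_squares
CAM={}
def cams():
    from plant import r, vision, readout
    import pickle,os
    if not os.path.exists("cam.pkl"):
        pickle.dump({n:{k:v for k,v in vision.camera(n).items() if k!="pixels"} for n in("side","top")},open("cam.pkl","wb"))
    return pickle.load(open("cam.pkl","rb"))
C=cams()
def proj(n,p):
    c=C[n];q=R.from_quat(c["orientation"]).inv().apply(np.asarray(p)-c["position"])@c["K"].T
    return q[:2]/q[2]
def crop(u,v,ox,oy,k): return np.array([ox+(u+.5)/k-.5,oy+(v+.5)/k-.5])
E
cat > fit.py <<'E'
from h import *
S=lambda u,v:("side",crop(u,v,310,130,5)); T=lambda u,v:("top",crop(u,v,305,160,4))
W=lambda P,p:R.from_euler("z",P[2]).apply(p)+[P[0],P[1],0]
obs=[(S(421,60),lambda P:(80,100,170)),(S(543,300),lambda P:(80,-100,170)),(T(384,200),lambda P:(80,100,170)),(T(226,378),lambda P:(80,-100,170)),
(S(185,230),lambda P:(-97,0,164)),(T(146,146),lambda P:(-97,0,164)),
(S(107,357),lambda P:(-110-P[3],-62,132)),(S(58,201),lambda P:(-110-P[3],62,132)),(T(41,154),lambda P:(-110-P[3],-62,132)),(T(138,44),lambda P:(-110-P[3],62,132)),
(S(112,392),lambda P:(-110-P[4],-62,102)),(S(64,234),lambda P:(-110-P[4],62,102))]
f=lambda P:np.concatenate([proj(n,W(P,g(P)))-uv for (n,uv),g in obs])
s=least_squares(f,[450,-120,-2.3,50,40],x_scale=[50,50,.3,30,30],loss="soft_l1");P=s.x
print(P.round(3));print(f(P).reshape(-1,2).round(1).tolist())
print("mouth",W(P,(-97,0,164)).round(1)," knobdir",W(P,(-1,0,0))[:2]-P[:2])
for n,d,z in(("top",P[3],132),("mid",P[4],102)):print(n,W(P,(-110-d,-62,z)).round(1),W(P,(-110-d,62,z)).round(1))
for d in(0,20,30,40): print(d,[(proj(n,W(P,(-86-d,-95,72+14)))-(o))*k for n,o,k in(("side",(310,130),5),("top",(305,160),4))])
g=lambda q:np.concatenate([proj("top",(q[0],q[1],193))-crop(92,134,195,165,6),proj("side",(q[0],q[1],193))-crop(135,86,210,260,5)])
q=least_squares(g,[430,260]);print("rod",q.x,q.fun)
g2=lambda q:np.concatenate([proj("top",(q[0],q[1],46))-crop(162,160,195,165,6),proj("side",(q[0],q[1],46))-crop(182,220,210,260,5)])
q=least_squares(g2,[430,260]);print("rod@46",q.x,q.fun)
E
python3 fit.py
```

```text
[ 451.143 -179.819   -2.317   47.641   43.397]
[[-0.0, -0.5], [0.3, 0.5], [0.5, -0.5], [-0.5, 0.2], [0.2, -0.7], [-0.2, -0.6], [0.0, 0.9], [0.1, 0.3], [0.0, -0.5], [0.3, 0.3], [0.0, 0.0], [0.0, 0.1]]
mouth [ 517.  -108.6  164. ]  knobdir [0.67866557 0.73444744]
top [512.6 -22.  132. ] [ 603.7 -106.1  132. ]
mid [509.7 -25.1 102. ] [ 600.8 -109.2  102. ]
0 [array([235.82484773, 432.10504968]), array([ 75.17534902, 237.18992638])]
20 [array([202.45157893, 437.97931942]), array([ 58.26170827, 221.7501525 ])]
30 [array([185.70215377, 440.92750654]), array([ 49.81407212, 214.03864948])]
40 [array([168.91065782, 443.88309885]), array([ 41.37254994, 206.33272763])]
rod [544.93621879 318.50143744] [ 0.12539602  0.19652469 -0.15871215 -0.03007055]
rod@46 [543.14171391 319.03759673] [-0.98427329  0.21080509  0.27487857 -0.65702729]
```

```bash
cat > go.py <<'E'
# usage: go.py x y z tilt : rotation vector and shift (tool axes) to the target; tool y along chest y, tilted about it
import sys
from h import *
from plant import r, vision, readout
YAW=-2.317
def target(tilt):
    y=np.array([-np.sin(YAW),np.cos(YAW),0]); z=np.array([np.cos(YAW)*np.sin(tilt),np.sin(YAW)*np.sin(tilt),-np.cos(tilt)])
    return R.from_matrix(np.c_[np.cross(y,z),y,z])
def chest(x,y,z): return R.from_euler("z",YAW).apply([x,y,z])+[451.1,-179.8,0]
if __name__=="__main__":
    o=readout.observe(); Q=R.from_quat(o["eef_rot"]); p=np.array(sys.argv[1:4],float)
    if "c" in sys.argv[5:]: p=chest(*p)
    T=target(float(sys.argv[4]))
    print("tcp",o["tcp_pos"].round(1),"target",p.round(1),"rot",(Q.inv()*T).as_rotvec().round(3),"shift in current axes",Q.inv().apply(p-o["tcp_pos"]).round(1),"in target axes",T.inv().apply(p-o["tcp_pos"]).round(1),"ft",o["ft_force"].round(1),"t",o["t"],"q",o["qpos"].round(2))
E
python3 go.py -230 -62 180 0 c; python3 go.py -230 -62 180 0.6 c
```

```text
tcp [141.5 557.2 231. ] target [561.7  31.2 180. ] rot [-0.000e+00  1.000e-03  2.068e+00] shift in current axes [-536.8 -406.2   51.3] in target axes [-101.   665.6   51. ] ft [ 0.4 -0.3  0.8] t 0.2 q [-1.36  0.71 -0.03  1.48  0.02  0.95 -0.08]
tcp [141.5 557.2 231. ] target [561.7  31.2 180. ] rot [ 0.617 -0.367  1.996] shift in current axes [-536.8 -406.2   51.3] in target axes [-54.5 665.6  99.1] ft [ 0.4 -0.3  0.8] t 0.2 q [-1.36  0.71 -0.03  1.48  0.02  0.95 -0.08]
```

Units first: shifts go in shares of 600 mm and turns go in shares of pi rad. So -32 mm / 600 = -0.0533, -24 mm / 600 = -0.04.

```bash
echo '{"deltas":[[0, 0, 0, -0.0533, -0.04, 0, 0], [0, 0, 0, -0.0533, -0.04, 0, 0], [0, 0, 0, -0.0533, -0.04, 0, 0], [0, 0, 0, -0.0533, -0.04, 0, 0], [0, 0, 0, -0.0533, -0.04, 0, 0], [0, 0, 0, -0.0533, -0.04, 0, 0], [0, 0, 0, -0.0533, -0.04, 0, 0], [0, 0, 0, -0.0533, -0.04, 0, 0], [0, 0, 0, -0.0533, -0.04, 0, 0], [0, 0, 0, -0.0533, -0.04, 0, 0]]}' | python3 drive.py 40 | tail -3
echo '{"deltas":[[0, 0, 0, -0.0517, -0.04, 0, 0], [0, 0, 0, -0.0517, -0.04, 0, 0], [0, 0, 0, -0.0517, -0.04, 0, 0], [0, 0, 0, -0.0517, -0.04, 0, 0], [0, 0, 0, -0.0517, -0.04, 0, 0], [0, 0, 0, -0.0517, -0.04, 0, 0], [0, 0, 0, -0.0517, -0.04, 0, 0], [0, 0, 0.0446, 0, 0, 0, 0], [0, 0, 0.0446, 0, 0, 0, 0], [0, 0, 0.0446, 0, 0, 0, 0]]}' | python3 drive.py|tail -3
echo '{"deltas":[[0, 0, 0.0446, 0, 0, 0, 0], [0, 0, 0.0446, 0, 0, 0, 0], [0, 0, 0.0446, 0, 0, 0, 0], [0, 0, 0.0446, 0, 0, 0, 0], [0, 0, 0.0446, 0, 0, 0, 0], [0, 0, 0.0446, 0, 0, 0, 0], [0, 0, 0.0446, 0, 0, 0, 0], [0, 0, 0.0446, 0, 0, 0, 0], [0, 0, 0.0446, 0, 0, 0, 0], [0, 0, 0.0446, 0, 0, 0, 0]]}' | python3 drive.py|tail -3
python3 go.py -230 -62 180 0 c; python3 go.py -230 -62 180 0.6 c
```

```text
ft_force: [0.3, 1.3, 0.2]
grip_width: -0.001
finger_force: 0.0
ft_force: [-1.0, 0.2, -0.4]
grip_width: 0.0
finger_force: 0.0
ft_force: [-0.4, -0.5, 0.4]
grip_width: -0.001
finger_force: 0.0
tcp [561.5  29.7 231.2] target [561.7  31.2 180. ] rot [-0.     0.     0.243] shift in current axes [ 1.4 -0.5 51.2] in target axes [ 1.2 -0.9 51.2] ft [-0.4 -0.5  0.4] t 3.2 q [-0.32  0.72  0.41  1.54 -0.33  0.95 -0.3 ]
tcp [561.5  29.7 231.2] target [561.7  31.2 180. ] rot [ 0.073 -0.597  0.235] shift in current axes [ 1.4 -0.5 51.2] in target axes [30.  -0.9 41.6] ft [-0.4 -0.5  0.4] t 3.2 q [-0.32  0.72  0.41  1.54 -0.33  0.95 -0.3 ]
```

Converted, -0.12 rad / 3.1416 = -0.0382.

```bash
echo '{"deltas":[[0, 0, 0.0388, 0, 0, 0, 0], [0, 0, 0.0385, 0, 0, 0, 0], [0, -0.0382, 0, 0, 0, 0, 0], [0, -0.0382, 0, 0, 0, 0, 0], [0, -0.0382, 0, 0, 0, 0, 0], [0, -0.0382, 0, 0, 0, 0, 0], [0, -0.0382, 0, 0, 0, 0, 0]]}' | python3 drive.py | tail -6
python3 go.py -200 -62 134 0.6 c
```

```text
t: 3.9
tcp_pos: [561.6, 30.1, 231.5]
eef_rot: [0.874, 0.385, -0.272, 0.12]
ft_force: [-1.4, -0.0, 0.5]
grip_width: -0.001
finger_force: 0.0
tcp [561.6  30.1 231.5] target [541.3   9.1 134. ] rot [0.004 0.005 0.004] shift in current axes [31.5 -0.9 96.8] in target axes [31.  -0.7 96.9] ft [-1.4 -0.   0.5] t 3.9 q [-0.49  1.05  0.65  1.02 -0.12  1.62 -0.72]
```

Converted, 27 mm / 600 = 0.045, 22 mm / 600 = 0.0367.

```bash
echo '{"deltas":[[0, 0, 0, 0.0133, 0, 0.045, 0], [0, 0, 0, 0.015, 0, 0.045, 0], [0, 0, 0, 0.015, 0, 0.045, 0], [0, 0, 0, 0.015, 0, 0.0367, 0], [0, 0, 0, -0.0267, 0, 0.0183, 0], [0, 0, 0, -0.0267, 0, 0.0183, 0], [0, 0, 0, -0.02, 0, 0.0133, 0], [0, 0, 0, 0, 0, 0, 0]]}' | python3 drive.py | grep -E "tcp|ft|t:"
python3 go.py -119 -62 126 0.6 c
```

```text
t: 4.7
tcp_pos: [505.1, -32.1, 126.9]
eef_rot: [0.874, 0.384, -0.271, 0.119]
ft_force: [0.3, 0.1, -0.8]
tcp [505.1 -32.1 126.9] target [486.4 -50.3 126. ] rot [0.002 0.001 0.003] shift in current axes [-21.   -1.5  15.5] in target axes [-21.   -1.4  15.4] ft [ 0.3  0.1 -0.8] t 4.7 q [-0.47  1.08  0.63  1.43 -0.13  1.18 -0.68]
```

Converted, -10 mm / 600 = -0.0167, -8 mm / 600 = -0.0133.

```bash
echo '{"deltas":[[0, 0, 0, -0.0167, 0, 0.0117, 0], [0, 0, 0, -0.0133, 0, 0.01, 0], [0, 0, 0, 0, 0, 0, 0]]}' | python3 drive.py | grep -E "tcp|ft|t:"
echo '{"deltas":[[0, 0, 0, -0.0042, 0, 0.0028, 0], [0, 0, 0, 0, 0, 0, 0]]}' | python3 drive.py | grep -E "tcp|ft|t:"
echo '{"deltas":[[0, 0, 0, -0.0027, 0, 0.0018, 0], [0, 0, 0, 0, 0, 0, 0]]}' | python3 drive.py | grep -E "tcp|ft|t:"
```

```text
t: 5.0
tcp_pos: [490.9, -47.7, 126.1]
eef_rot: [0.874, 0.385, -0.271, 0.119]
ft_force: [0.1, 1.1, 0.3]
t: 5.2
tcp_pos: [489.1, -49.5, 125.9]
eef_rot: [0.874, 0.385, -0.27, 0.119]
ft_force: [1.1, 1.2, -0.0]
t: 5.4
tcp_pos: [487.6, -51.2, 126.0]
eef_rot: [0.874, 0.385, -0.27, 0.119]
ft_force: [0.2, 0.5, -0.1]
```

Converted, -1.6 mm / 600 = -0.0027, 1.1 mm / 600 = 0.0018.

```bash
for i in 1; do echo '{"deltas":[[0, 0, 0, -0.0027, 0, 0.0018, 0], [0, 0, 0, 0, 0, 0, 0]]}' | python3 drive.py | grep -E "tcp|ft"
echo '{"deltas":[[0, 0, 0, -0.0027, 0, 0.0018, 0], [0, 0, 0, 0, 0, 0, 0]]}' | python3 drive.py | grep -E "tcp|ft"; done
python3 - <<'E'
from plant import r, vision, readout
import cv2
c=vision.camera("side");a=c["pixels"][110:260,300:440,::-1];cv2.imwrite("pics/s1.png",cv2.resize(a,None,fx=4,fy=4,interpolation=cv2.INTER_CUBIC))
E
python3 go.py -119 -62 126 0.6 c
```

```text
tcp_pos: [486.1, -52.9, 126.1]
ft_force: [-0.8, 1.5, 0.0]
tcp_pos: [485.8, -53.2, 126.0]
ft_force: [6.4, 9.1, 2.7]
tcp [485.8 -53.3 126. ] target [486.4 -50.3 126. ] rot [ 0.004 -0.003  0.005] shift in current axes [ 2.1 -1.6 -1.5] in target axes [ 2.1 -1.6 -1.5] ft [6.  8.4 3.3] t 5.85 q [-0.46  1.06  0.63  1.52 -0.12  1.1  -0.65]
```

View pics/s1.png

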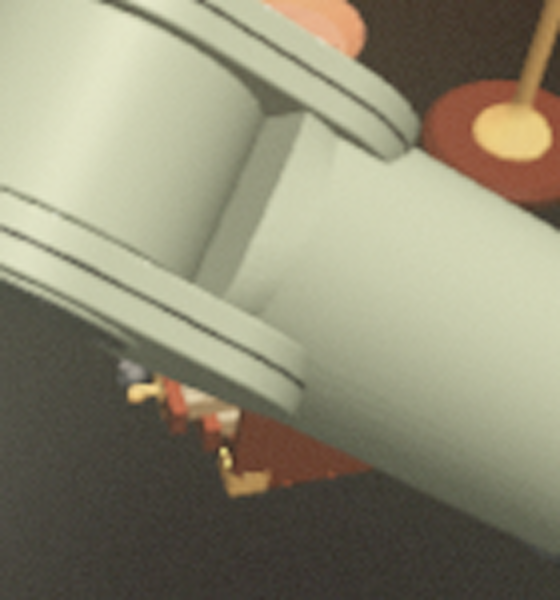

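The arm hides the top drawer, but it stopped hard at the expected home position (about 11 N). The middle and low drawers are still out at about (150,390) and (210,430). Next is the middle one.

Converted, 25 mm / 600 = 0.0417, -20 mm / 600 = -0.0333.

```bash
echo '{"deltas":[[0, 0, 0, 0.0417, 0, -0.0283, 0], [0, 0, 0, 0.0417, 0, -0.0283, 0], [0, 0, 0, 0.0133, -0.0025, 0.02, 0], [0, 0, 0, 0.015, 0, 0.0217, 0], [0, 0, 0, -0.0333, 0, 0.0233, 0], [0, 0, 0, -0.0267, 0, 0.0183, 0], [0, 0, 0, 0, 0, 0, 0]]}' | python3 drive.py | grep -E "t:|tcp|ft"
python3 go.py -117 -62 96 0.6 c
```

```text
t: 6.55
tcp_pos: [493.0, -43.2, 95.3]
eef_rot: [0.875, 0.384, -0.272, 0.119]
ft_force: [0.4, 0.7, -0.1]
tcp [493.  -43.2  95.3] target [485.  -51.8  96. ] rot [0.001 0.002 0.002] shift in current axes [-10.1  -0.1   6.1] in target axes [-10.1  -0.    6.1] ft [ 0.4  0.7 -0.1] t 6.55 q [-0.46  1.12  0.61  1.49 -0.14  1.09 -0.68]
```

Converted, -5 mm / 600 = -0.0083, -4 mm / 600 = -0.0067.

```bash
echo '{"deltas":[[0, 0, 0, -0.0083, 0, 0.0057, 0], [0, 0, 0, -0.0067, 0, 0.0045, 0], [0, 0, 0, 0, 0, 0, 0]]}' | python3 drive.py | grep -E "tcp|ft"
echo '{"deltas":[[0, 0, 0, -0.0027, 0, 0.0018, 0], [0, 0, 0, 0, 0, 0, 0]]}' | python3 drive.py | grep -E "tcp|ft"
echo '{"deltas":[[0, 0, 0, -0.002, 0, 0.0013, 0], [0, 0, 0, 0, 0, 0, 0]]}' | python3 drive.py | grep -E "tcp|ft"
```

```text
tcp_pos: [487.3, -49.3, 95.3]
ft_force: [-0.6, 0.4, -0.5]
tcp_pos: [486.3, -50.4, 95.4]
ft_force: [-0.0, 0.4, -0.4]
tcp_pos: [485.3, -51.5, 95.4]
ft_force: [0.3, 0.3, -0.9]
```

Converted, -1.6 mm / 600 = -0.0027, 1.1 mm / 600 = 0.0018.

```bash
echo '{"deltas":[[0, 0, 0, -0.0027, 0, 0.0018, 0], [0, 0, 0, 0, 0, 0, 0]]}' | python3 drive.py | grep -E "tcp|ft"
echo '{"deltas":[[0, 0, 0, -0.002, 0, 0.0013, 0], [0, 0, 0, 0, 0, 0, 0]]}' | python3 drive.py | grep -E "tcp|ft"
echo '{"deltas":[[0, 0, 0, 0, 0, 0, 0]]}' | python3 drive.py | grep -E "tcp|ft"; python3 go.py -117 -62 96 0.6 c
```

```text
tcp_pos: [484.7, -52.2, 95.3]
ft_force: [5.1, 6.8, 1.6]
tcp_pos: [484.6, -52.3, 95.2]
ft_force: [9.8, 13.4, 5.0]
tcp_pos: [484.6, -52.3, 95.2]
ft_force: [9.6, 14.3, 5.2]
tcp [484.6 -52.3  95.2] target [485.  -51.8  96. ] rot [ 0.005 -0.004  0.006] shift in current axes [ 0.1 -0.1 -1. ] in target axes [ 0.1 -0.1 -1. ] ft [ 9.6 14.3  5.2] t 7.75 q [-0.45  1.1   0.61  1.54 -0.14  1.04 -0.66]
```

Converted, 25 mm / 600 = 0.0417, -17 mm / 600 = -0.0283.

```bash
echo '{"deltas":[[0, 0, 0, 0.0417, 0, -0.0283, 0], [0, 0, 0, 0.0417, 0, -0.0283, 0], [0, 0, 0, 0.0133, 0, 0.02, 0], [0, 0, 0, 0.015, 0, 0.0217, 0], [0, 0, 0, -0.0267, 0, 0.0183, 0], [0, 0, 0, -0.0233, 0, 0.0167, 0], [0, 0, 0, -0.0117, 0, 0.0083, 0], [0, 0, 0, 0, 0, 0, 0]]}' | python3 drive.py | grep -E "t:|tcp|ft"
echo '{"deltas":[[0, 0, 0, -0.0083, 0, 0.0057, 0], [0, 0, 0, 0, 0, 0, 0]]}' | python3 drive.py | grep -E "tcp|ft"
python3 go.py -117 -62 66 0.6 c
```

```text
t: 8.55
tcp_pos: [492.5, -43.6, 64.4]
eef_rot: [0.874, 0.384, -0.271, 0.119]
ft_force: [0.8, 1.0, 0.3]
tcp_pos: [489.1, -47.4, 64.4]
ft_force: [0.5, 0.6, -0.3]
tcp [489.1 -47.4  64.4] target [485.  -51.8  66. ] rot [0.003 0.    0.004] shift in current axes [-5.8 -0.1  2.1] in target axes [-5.8 -0.   2.1] ft [ 0.5  0.6 -0.3] t 8.75 q [-0.45  1.16  0.6   1.52 -0.16  1.02 -0.68]
```

Converted, -3 mm / 600 = -0.005, 2 mm / 600 = 0.0033.

```bash
echo '{"deltas":[[0, 0, 0, -0.005, 0, 0.0033, 0], [0, 0, 0, -0.0027, 0, 0.0018, 0], [0, 0, 0, 0, 0, 0, 0]]}' | python3 drive.py | grep -E "tcp|ft"
echo '{"deltas":[[0, 0, 0, -0.002, 0, 0.0013, 0], [0, 0, 0, 0, 0, 0, 0]]}' | python3 drive.py | grep -E "tcp|ft"
echo '{"deltas":[[0, 0, 0, -0.002, 0, 0.0013, 0], [0, 0, 0, 0, 0, 0, 0]]}' | python3 drive.py | grep -E "tcp|ft"; python3 go.py -117 -62 66 0.6 c
```

```text
tcp_pos: [485.4, -51.5, 64.5]
ft_force: [0.0, 0.1, 0.4]
tcp_pos: [484.8, -52.1, 64.5]
ft_force: [2.3, 3.5, 0.2]
tcp_pos: [484.7, -52.3, 64.4]
ft_force: [7.7, 10.6, 4.4]
tcp [484.7 -52.3  64.4] target [485.  -51.8  66. ] rot [ 0.004 -0.003  0.005] shift in current axes [-0.4 -0.1 -1.6] in target axes [-0.4 -0.1 -1.6] ft [ 7.7 10.6  4.4] t 9.45 q [-0.45  1.15  0.6   1.54 -0.16  0.99 -0.67]
```

Converted, -37 mm / 600 = -0.0617, -25 mm / 600 = -0.0417, 0.12 rad / 3.1416 = 0.0382.

```bash
echo '{"deltas":[[0, 0, 0, 0.0417, 0, -0.0283, 0], [0, 0, 0, 0.0417, 0, -0.0283, 0], [0, 0, 0, 0.0417, 0, -0.0283, 0], [0, 0, 0, -0.0417, 0, -0.0617, 0], [0, 0, 0, -0.0417, 0, -0.0617, 0], [0, 0, 0, -0.0417, 0, -0.0617, 0], [0, 0, 0, -0.0417, 0, -0.0617, 0], [0, 0.0382, 0, 0, 0, 0, 0], [0, 0.0382, 0, 0, 0, 0, 0], [0, 0.0382, 0, 0, 0, 0, 0]]}' | python3 drive.py | grep -E "tcp|ft"
echo '{"deltas":[[0, 0.0382, 0, 0, 0, 0, 0.5], [0, 0.0382, 0, 0, 0, 0, 0.5], [0, 0, 0, 0, 0, 0, 0.5]]}' | python3 drive.py | grep -E "t:|tcp|ft"
python3 go.py 544.7 318.6 235 0; python3 go.py -97 0 164 0 c
```

```text
tcp_pos: [545.5, 14.2, 243.3]
ft_force: [1.7, -0.8, -1.1]
t: 10.75
tcp_pos: [544.4, 11.7, 244.3]
eef_rot: [0.916, 0.401, 0.002, -0.0]
ft_force: [-0.2, 1.1, 0.3]
tcp [544.4  11.7 244.3] target [544.7 318.6 235. ] rot [ 0.001 -0.004  0.001] shift in current axes [ 225.6 -208.     9.9] in target axes [ 225.5 -208.1    9.3] ft [-0.2  1.1  0.3] t 10.75 q [-0.33  0.69  0.48  1.59 -0.38  0.95 -0.46]
tcp [544.4  11.7 244.3] target [ 516.9 -108.6  164. ] rot [ 0.001 -0.004  0.001] shift in current axes [-107.3   61.3   79.9] in target axes [-107.    61.5   80.3] ft [-0.2  1.1  0.3] t 10.75 q [-0.33  0.69  0.48  1.59 -0.38  0.95 -0.46]
```

Converted, 33 mm / 600 = 0.055, 32 mm / 600 = 0.0533.

```bash
echo '{"deltas":[[0, 0, 0, 0.0533, -0.0483, 0, 1], [0, 0, 0, 0.0533, -0.0483, 0, 1], [0, 0, 0, 0.0533, -0.05, 0, 1], [0, 0, 0, 0.0533, -0.05, 0, 1], [0, 0, 0, 0.0533, -0.05, 0, 1], [0, 0, 0, 0.0533, -0.05, 0, 1], [0, 0, 0, 0.055, -0.05, 0, 1], [0, 0, 0, 0, 0, 0, 1]]}' | python3 drive.py | grep -E "t:|tcp|ft"
python3 go.py 544.7 318.6 235 0
python3 - <<'E'
from plant import r, vision, readout
import cv2,numpy as np
f=lambda i,x,y,w,h,k:cv2.resize(i[y:y+h,x:x+w,::-1],None,fx=k,fy=k,interpolation=cv2.INTER_CUBIC)
s=vision.camera("side")["pixels"];t=vision.camera("top")["pixels"]
o=np.zeros((600,800,3),np.uint8);o[:300,:400]=f(s,320,150,100,75,4);o[300:,:400]=f(t,305,160,100,75,4);o[:300,400:]=f(s,200,220,100,75,4);o[300:,400:]=f(t,180,145,100,75,4)
cv2.imwrite("pics/m2.png",o)
E
```

```text
t: 11.55
tcp_pos: [541.9, 326.8, 241.4]
eef_rot: [0.914, 0.407, -0.001, -0.0]
ft_force: [0.1, -0.5, -0.4]
tcp [541.9 326.8 241.4] target [544.7 318.6 235. ] rot [-0.002  0.002  0.013] shift in current axes [-4.3  7.6  6.4] in target axes [-4.2  7.6  6.4] ft [ 0.1 -0.5 -0.4] t 11.55 q [-0.81  0.85  0.53  1.24 -0.43  1.17 -0.99]
```

View pics/m2.png

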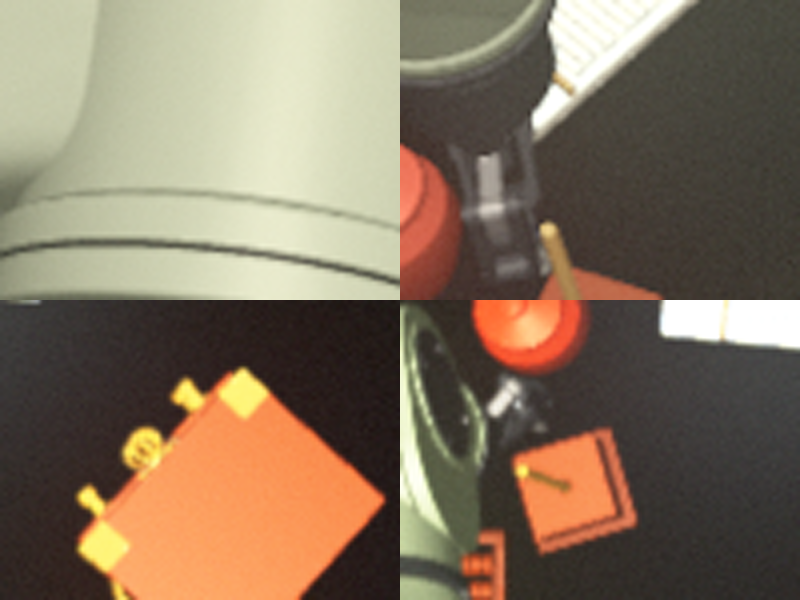

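The drawers look home: both knob rows line up and the mouth at (145,450) is clear. The jaw seen near (515,400) should be the finger at +y. I'll check that by projection.

```bash
python3 - <<'E'
from h import *
for n,ox,oy,bx,by in(("top",180,145,400,300),("side",200,220,400,0)):
    for p in((541.9,326.8,241.4),(573,298,246),(511,355.6,246),(544.7,318.6,193)):
        print(n,p,((proj(n,p)-(ox,oy))*4+(bx,by)).round())
E
```

```text
top (541.9, 326.8, 241.4) [493. 467.]
top (573, 298, 246) [529. 426.]
top (511, 355.6, 246) [454. 506.]
top (544.7, 318.6, 193) [520. 469.]
side (541.9, 326.8, 241.4) [524. 201.]
side (573, 298, 246) [517. 128.]
side (511, 355.6, 246) [528. 270.]
side (544.7, 318.6, 193) [546. 227.]
```

Converted, 7.6 mm / 600 = 0.0127, -4.3 mm / 600 = -0.0072, 0.012 rad / 3.1416 = 0.0038.

```bash
echo '{"deltas":[[0, 0, 0.0038, -0.0072, 0.0127, 0, 1], [0, 0, 0, 0, 0, 0, 1], [0, 0, 0, 0, 0, 0, 1]]}' | python3 drive.py | grep -E "tcp|ft"
python3 go.py 544.7 318.6 165 0
```

```text
tcp_pos: [546.9, 311.3, 243.1]
ft_force: [-0.5, 0.0, -0.8]
tcp [546.9 311.3 243.1] target [544.7 318.6 165. ] rot [ 0.     0.    -0.008] shift in current axes [ 3.8 -6.6 78.1] in target axes [ 3.9 -6.6 78.1] ft [-0.5  0.  -0.8] t 11.95 q [-0.79  0.84  0.54  1.25 -0.43  1.16 -0.99]
```

Converted, 20 mm / 600 = 0.0333, -6.6 mm / 600 = -0.011.

```bash
echo '{"deltas":[[0, 0, 0, 0.0065, -0.011, 0, 1], [0, 0, 0, 0, 0, 0.0333, 1], [0, 0, 0, 0, 0, 0.0333, 1], [0, 0, 0, 0, 0, 0, 1], [0, 0, 0, 0, 0, 0, 1]]}' | python3 drive.py | grep -E "tcp|ft"
python3 go.py 544.7 318.6 165 0
```

```text
tcp_pos: [544.4, 320.0, 203.4]
ft_force: [0.4, -0.6, 1.1]
tcp [544.4 320.  203.4] target [544.7 318.6 165. ] rot [ 0.    -0.    -0.007] shift in current axes [-0.8  1.1 38.4] in target axes [-0.8  1.1 38.4] ft [ 0.4 -0.6  1.1] t 12.45 q [-0.8   0.88  0.52  1.3  -0.45  1.07 -0.98]
```

Converted, 19.4 mm / 600 = 0.0323, 19 mm / 600 = 0.0317.

```bash
echo '{"deltas":[[0, 0, 0, -0.0013, 0.0017, 0.0317, 1], [0, 0, 0, 0, 0, 0.0323, 1], [0, 0, 0, 0, 0, 0, 1], [0, 0, 0, 0, 0, 0, 0], [0, 0, 0, 0, 0, 0, 0], [0, 0, 0, 0, 0, 0, 0], [0, 0, 0, 0, 0, 0, 0], [0, 0, 0, 0, 0, 0, 0], [0, 0, 0, 0, 0, 0, 0]]}' | python3 drive.py 60 
python3 go.py 544.7 318.6 165 0
```

```text
t: 13.35
tcp_pos: [544.8, 318.5, 164.8]
eef_rot: [0.918, 0.398, 0.0, 0.0]
ft_force: [-0.3, -0.4, 3.5]
grip_width: 0.09
finger_force: 58.5
tcp [544.8 318.5 164.8] target [544.7 318.6 165. ] rot [ 0.    -0.    -0.007] shift in current axes [ 0.  -0.2 -0.2] in target axes [ 0.  -0.2 -0.2] ft [-0.3 -0.4  3.5] t 13.35 q [-0.79  0.92  0.5   1.35 -0.48  0.98 -0.95]
```

Converted, -25 mm / 600 = -0.0417, -20 mm / 600 = -0.0333.

```bash
echo '{"deltas":[[0, 0, 0, 0, 0, -0.025, 0], [0, 0, 0, 0, 0, -0.0333, 0], [0, 0, 0, 0, 0, -0.0417, 0], [0, 0, 0, 0, 0, -0.0417, 0], [0, 0, 0, 0, 0, -0.0417, 0], [0, 0, 0, 0, 0, -0.0417, 0], [0, 0, 0, 0, 0, -0.0417, 0], [0, 0, 0, 0, 0, -0.0417, 0], [0, 0, 0, 0, 0, -0.0083, 0], [0, 0, 0, 0, 0, 0, 0]]}' | python3 drive.py
python3 go.py 516.9 -108.6 355 0
```

```text
t: 14.35
tcp_pos: [544.7, 318.3, 354.6]
eef_rot: [0.918, 0.398, 0.0, -0.0]
ft_force: [-0.4, 0.1, -1.4]
grip_width: 0.096
finger_force: 58.5
tcp [544.7 318.3 354.6] target [ 516.9 -108.6  355. ] rot [ 0.    -0.    -0.007] shift in current axes [-330.5  271.7   -0.5] in target axes [-332.4  269.4   -0.4] ft [-0.4  0.1 -1.4] t 14.35 q [-0.79  0.77  0.57  1.01 -0.39  1.46 -1.06]
```

Converted, -24 mm / 600 = -0.04, -23 mm / 600 = -0.0383, -0.007 rad / 3.1416 = -0.0022.

```bash
echo '{"deltas":[[0, 0, -0.0022, -0.0383, 0.0317, 0, 0], [0, 0, 0, -0.04, 0.0317, 0, 0], [0, 0, 0, -0.04, 0.0317, 0, 0], [0, 0, 0, -0.04, 0.0317, 0, 0], [0, 0, 0, -0.04, 0.0317, 0, 0], [0, 0, 0, -0.04, 0.0317, 0, 0], [0, 0, 0, -0.04, 0.0317, 0, 0], [0, 0, 0, -0.04, 0.0317, 0, 0], [0, 0, 0, -0.04, 0.0317, 0, 0], [0, 0, 0, -0.04, 0.0333, 0, 0]]}' | python3 drive.py | grep ft
echo '{"deltas":[[0, 0, 0, -0.04, 0.0333, 0, 0], [0, 0, 0, -0.04, 0.0333, 0, 0], [0, 0, 0, -0.04, 0.0333, 0, 0], [0, 0, 0, -0.0367, 0.03, 0, 0], [0, 0, 0, 0, 0, 0, 0], [0, 0, 0, 0, 0, 0, 0]]}' | python3 drive.py
python3 go.py 516.9 -108.6 355 0
python3 - <<'E'
from plant import r, vision, readout
import cv2,numpy as np
f=lambda i,x,y,w,h,k:cv2.resize(i[y:y+h,x:x+w,::-1],None,fx=k,fy=k,interpolation=cv2.INTER_CUBIC)
s=vision.camera("side")["pixels"];t=vision.camera("top")["pixels"]
o=np.zeros((600,800,3),np.uint8);o[:,:400]=f(s,310,90,80,120,5);o[:,400:]=f(t,300,120,80,120,5)
cv2.imwrite("pics/m3.png",o)
E
```

```text
ft_force: [1.3, -0.7, -1.2]
t: 15.95
tcp_pos: [515.7, -108.6, 353.6]
eef_rot: [0.916, 0.4, -0.001, -0.0]
ft_force: [0.6, 0.2, -1.1]
grip_width: 0.094
finger_force: 58.6
tcp [ 515.7 -108.6  353.6] target [ 516.9 -108.6  355. ] rot [-0.001  0.001 -0.001] shift in current axes [ 0.8  0.9 -1.4] in target axes [ 0.8  0.9 -1.4] ft [ 0.6  0.2 -1.1] t 15.95 q [-0.14  0.56  0.56  1.43 -0.3   1.23 -0.3 ]
```

View pics/m3.png

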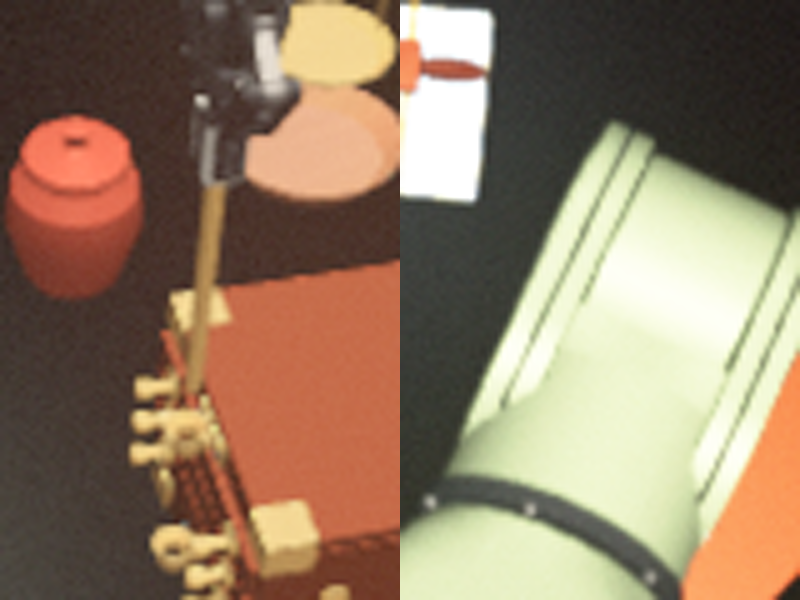

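The rod hangs straight. Its foot is at (192,391), above the mouth at (185,431), and all three drawer fronts are flush. I'll compare these with projections.

```bash
python3 - <<'E'
from h import *
for p in((515.7,-108.6,196.6),(516.9,-108.6,164),(515.7,-108.6,351),(516.9,-108.6,196.6),(520.3,-104.9,196.6),(520.4,-111.8,196.6),(516.9,-108.6,56)):
    print(p,((proj("side",p)-(310,90)+.5)*5-.5).round(1))
E
```

```text
(515.7, -108.6, 196.6) [192.5 388.7]
(516.9, -108.6, 164) [186.3 426.7]
(515.7, -108.6, 351) [216.9 174.1]
(516.9, -108.6, 196.6) [190.7 387.8]
(520.3, -104.9, 196.6) [182.1 389.2]
(520.4, -111.8, 196.6) [188.4 381.8]
(516.9, -108.6, 56) [173.3 542.9]
```

Converted, 12 mm / 600 = 0.02, 10 mm / 600 = 0.0167.

```bash
echo '{"deltas":[[0, 0, 0, 0.0013, 0.0015, 0, 0], [0, 0, 0, 0, 0, 0.02, 0], [0, 0, 0, 0, 0, 0.0167, 0], [0, 0, 0, 0, 0, 0.01, 0], [0, 0, 0, 0, 0, 0.0083, 0], [0, 0, 0, 0, 0, 0, 0]]}' | python3 drive.py
echo '{"deltas":[[0, 0, 0, 0, 0, 0.0083, 0], [0, 0, 0, 0, 0, 0.0067, 0], [0, 0, 0, 0, 0, 0.0067, 0], [0, 0, 0, 0, 0, 0, 0]]}' | python3 drive.py
```

```text
t: 16.65
tcp_pos: [517.0, -108.6, 321.1]
eef_rot: [0.916, 0.401, -0.0, -0.0]
ft_force: [-0.7, 0.3, -0.5]
grip_width: 0.095
finger_force: 58.6
t: 17.05
tcp_pos: [517.0, -108.7, 308.0]
eef_rot: [0.916, 0.401, -0.0, -0.0]
ft_force: [0.6, -0.1, -2.0]
grip_width: 0.091
finger_force: 58.6
```

Converted, 5 mm / 600 = 0.0083.

```bash
echo '{"deltas":[[0, 0, 0, 0, 0, 0.0083, 0], [0, 0, 0, 0, 0, 0.0083, 0], [0, 0, 0, 0, 0, 0.0083, 0], [0, 0, 0, 0, 0, 0, 0]]}' | python3 drive.py | grep -E "tcp|ft"
echo '{"deltas":[[0, 0, 0, 0, 0, 0.0167, 0], [0, 0, 0, 0, 0, 0.025, 0], [0, 0, 0, 0, 0, 0.025, 0], [0, 0, 0, 0, 0, 0.025, 0], [0, 0, 0, 0, 0, 0.0167, 0], [0, 0, 0, 0, 0, 0.01, 0], [0, 0, 0, 0, 0, 0, 0]]}' | python3 drive.py  | grep -E "tcp|ft"
echo '{"deltas":[[0, 0, 0, 0, 0, 0.0083, 0], [0, 0, 0, 0, 0, 0.0083, 0], [0, 0, 0, 0, 0, 0, 0]]}' | python3 drive.py| grep -E "t:|tcp|ft"
```

```text
tcp_pos: [517.0, -108.7, 292.8]
ft_force: [-0.0, 0.8, -1.0]
tcp_pos: [517.0, -108.8, 222.0]
ft_force: [0.3, 0.4, -1.9]
t: 18.45
tcp_pos: [517.0, -108.6, 212.1]
eef_rot: [0.916, 0.401, -0.0, -0.0]
ft_force: [-0.0, 0.5, -1.8]
```

Foot at about 55 mm, with no side load. On through the lower bushing.

Converted, 5 mm / 600 = 0.0083.

```bash
echo '{"deltas":[[0, 0, 0, 0, 0, 0.0083, 0], [0, 0, 0, 0, 0, 0.0083, 0], [0, 0, 0, 0, 0, 0, 0]]}' | python3 drive.py | grep -E "tcp|ft"
echo '{"deltas":[[0, 0, 0, 0, 0, 0.0083, 0], [0, 0, 0, 0, 0, 0.0083, 0], [0, 0, 0, 0, 0, 0, 0]]}' | python3 drive.py | grep -E "tcp|ft"
echo '{"deltas":[[0, 0, 0, 0, 0, 0.01, 0], [0, 0, 0, 0, 0, 0.01, 0], [0, 0, 0, 0, 0, 0.0083, 0], [0, 0, 0, 0, 0, 0, 0], [0, 0, 0, 0, 0, 0, 0]]}' | python3 drive.py
python3 - <<'E'
from plant import r, vision, readout
import cv2,numpy as np
f=lambda i,x,y,w,h,k:cv2.resize(i[y:y+h,x:x+w,::-1],None,fx=k,fy=k,interpolation=cv2.INTER_CUBIC)
s=vision.camera("side")["pixels"];t=vision.camera("top")["pixels"]
o=np.zeros((600,800,3),np.uint8);o[:,:480]=f(s,310,130,80,100,6);o[:200,480:]=f(s,0,0,640,400,.5);o[300:500,480:]=f(t,0,0,640,400,.5)
cv2.imwrite("pics/m4.png",o)
E
```

```text
tcp_pos: [516.9, -108.7, 201.9]
ft_force: [-0.4, 0.6, -1.3]
tcp_pos: [516.9, -108.7, 191.8]
ft_force: [-0.1, 0.6, -1.1]
t: 19.55
tcp_pos: [517.1, -108.8, 175.5]
eef_rot: [0.916, 0.401, -0.0, 0.0]
ft_force: [-0.2, -0.2, -1.3]
grip_width: 0.095
finger_force: 58.6
```

View pics/m4.png

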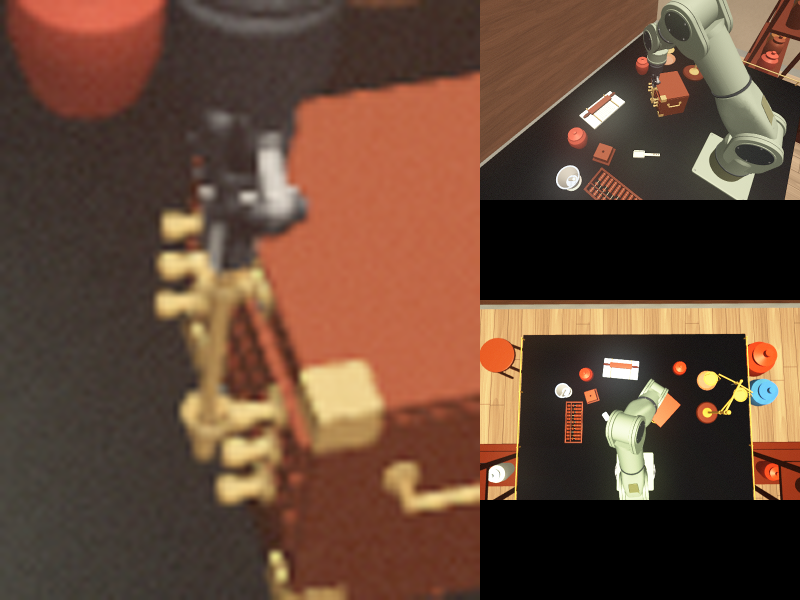

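The rod runs through the upper bushing at (230,275) and the lower bushing at (205,405). Its foot shows below at (203,452), all three drawers are home, and everything else stands where it was. The TCP at 175.5 mm puts the foot at about 18.5 mm, which is 21 mm below the bushing and clear of the cart.

```bash
python3 -c "
from plant import r, vision, readout
print(r.finish_job())"
```

```text
the job is handed in; nothing more can be done
None
```

I've handed the job in: all three drawers are pushed home, the rod is threaded through both bushings, and the gripper holds it by the top with its foot about 18 mm above the cart top, ready for the padlock.

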